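# Swing the heavy microscope boom over the dish and still it there

## Robot

A 6-joint arm with a two-finger parallel gripper is mounted at the origin on the work surface. World frame = base frame: x ahead of the robot, y to its left, z up, the work surface at z = 0. Lengths are in m, angles in rad, forces in N, time in s.
With the tool pointing down it reaches from about 0.35 to 0.775 m from the base axis. Payload 5.5 kg.
Tool frame: the origin (TCP) lies on the centre line of the jaws, within the pads' length; the fingertips stand 11 mm ahead of it and the grasp point (between the pads) lies 8 mm behind it; z points along the fingers, y is the line along which they close (so a half turn about z gives the same grasp; the last joint's range is limited). The gripper opens to 85 mm and grips with 20 to 120 N. Pads are 22 mm wide; open, the fingers measure 114 mm over their backs; the gripper's body (76 mm by 85 mm) begins 54 mm behind the grasp point. The pads swing forward as they close: fully open they stand 13 mm farther back than shut.
Start: joints at [1.056, 0.313, 0.046, 1.304, 0, 1.431], TCP at [0.211, 0.535, 0.242] pointing down, gripper open.
Joint ranges: [-2.76, 2.76], [-0.86, 1.69], [-1.03, 1.26], [-2.2, 2.34], [-1.47, 1.5], [-3.14, 3.14]. Speed limits (rad/s): [2.57, 2.57, 3.14, 3.14, 3.14, 3.14].

## Interface

Orientations are given as a unit quaternion [w, x, y, z].
In Python, from workcell import env, viewer, order, models gives the robot as it stands.
- The arm moves only by the tool drive_tool, never from a script. Its argument "series" is a list that holds one entry, the list of rows, each a list of 6 numbers: the shift along the tool's x, y, z each as a share of 120 mm, from -1 to 1, then the turn, a rotation vector about the tool's x, y, z each as a share of 180 degrees, from -1 to 1. A call has 1 to 20 rows; each row shifts and turns the commanded pose from where the row before left it, along the tool's axes as they then stand; what a row does not reach is not made up. A row lasts 1/8 s, in which the tool goes at most 62.5 mm and 10.7 degrees, less where a joint would pass 70% of its speed; a pose out of reach is approached as far as the arm can. A call with a number of a shift or a turn outside -1 to 1 is refused whole. A call with a gripper value outside its range is refused whole. "jaw" is the opening, from -1 (shut) to 1 (fully open), set as the call begins (left out, the last holds). The fingers move at their own pace and stop on an object; "grip_force" is the grip in N (left out, the last holds). Time passes only in rows, so rows that do not move let the fingers close. It gives the time, the measured TCP pose, the force, the opening and the grip force at its end, in the units of the state.
- env.get_state(): the state, without advancing time (a new reading comes with each control period).
- viewer.read_camera(name): name is "side" or "top"; returns the picture (480x640x3 uint8, red, green, blue); there is no depth.
- viewer.camera_info(name): a dict with "intrinsics" (3x3 intrinsics, pixels), "D" ([k1, k2, p1, p2, k3] as OpenCV has them; the pictures are not rectified), "R" (3x3) and "t" (3): a world point X has camera coordinates R X + t. Camera axes: x right, y down, z forward; pixel columns grow to the right and rows downward; lengths in m; the calibration is good to about 2 mm. A picture is of the moment at which its call begins. camera_info takes no time and is no camera call.
- order.hand_in(): hands the job in; it is judged then, once.
Trained networks look in the newest picture that a camera, given by its name, has taken for a name from the list of things; names that differ only in an ending like _2 or _b are one class to them, and where a whole thing is asked for, a point or a joint stands for the part that bears it (a point fixed in the world has none). Each returns a list of dicts, best first, with "score" (0 to 1); they miss things now and then, are a little off and sometimes report something else, mostly with a low value. They report only what shows in the picture. A call takes as long as a camera call.
- models.silhouettes(label, camera): "region" (480x640 bool, what is visible of it) and "location" ([column, row] in pixels, amid what is visible of it).
The state is a dict: "clock": time; "joint_pos": joint angles; "qvel": joint speeds; "tau": joint torques, N m; "tcp_pos": TCP position; "orientation": TCP orientation; "wrist_force": force on the tool from outside, world axes, zero at the start; "ft_torque": the same for the moment, N m; "finger_gap": finger opening in m; "grip_force": force on a finger pad.
Only numpy, scipy, OpenCV 4.12 (cv2) and the standard library are available. Lean on these libraries where they do the work, as an engineer would, in place of code of your own. Each camera call takes 0.05 s, during which the arm holds its last target. There are 200 camera calls.

## Task

Grasp the orange grip of the sprung blue guide arm and with it swing the heavy boom microscope out of its parked position round over the glass dish, bring it to rest there and keep it over the dish, still, for at least four seconds. Work only through the grip without touching the microscope or its boom, do not let it run into the yellow lamp beyond the dish or slam into an end stop, and leave the stage and the other things on the bench alone. The program finishes while holding the grip, with the microscope at rest over the dish.

Things in the scene. Friction and masses are not known exactly. Their poses are not given: they have to be found in the camera images.
- stand: White-footed stand of the boom microscope, fixed; place and yaw vary. Origin on the bench below the swing of the head; at yaw 0 x points away from the robot, z up. Its steel column, 260 mm along +x from the origin, is the axis of boom and guide: it passes through the bearing, point (260, 0, 175) mm, and leans 0.09 rad, top to +x (z turned +0.09 rad about y). Foot plate 240 x 280 x 14 mm.
- boom: Microscope (white body 85 x 100 x 75 mm, objective 60 mm in diameter) on a 26 mm steel bar with a 90 mm counterweight. Origin: centre of the white body, 300 mm from the bearing; -x points outward along the boom, z along the column. Boom angle q about the column, counterclockwise from above: 0 = boom along the stand's -x, positive towards the stand's -y. Stops: +0.60 (parked) and -0.85 rad.
- guide: Blue guide arm on the column with an upright orange grip (28 mm in diameter, 62 mm long, parallel to the column). Origin on the grip's axis, 380 mm from the column axis, 100 mm above the bearing along it; 26 mm below the grip's top, 34 mm above the arm (22 mm wide bar), some 0.31 m above the bench. Pinch from above, any yaw. Arm angle p counted as q; it moves only on its circle; |p - q| < 1.1.
- objective (a point): Centre of the objective's lower face, 101 mm below the boom's origin. How the boom moves: J*q'' = k*(p - q) + G*sin(q), torsion spring k = 1.05 N m/rad (damping 0.04), J = 0.55 kg m2, G = 1.15 N m (gravity drives it away from q = 0, as the column leans). Bearing: 0.03 N m s/rad and 0.012 N m. Mass 8.5 kg nominal: hidden factor 0.8 to 1.2 on J and G together.
- stage: White specimen stage, clamped: leave it. Origin on the bench under the dish centre, 305 mm from the vertical through the bearing; -x points outward from there. Its angle (as q) varies from -0.45 to -0.15; the boom is over the dish when q equals it within 0.1. With the grip held still the boom is near neutral or runs away (1.4 s or slower), so balance it: p - q = -1.1*sin(q) times the mass factor.
- dish (a point): Centre of the glass dish (90 mm in diameter, green sample) on the stage, 33 mm above the bench, axes as the stage. Towards +y, 146 mm from the dish and beyond it as seen from the parked boom, stands a yellow-topped lamp post (40 mm in diameter, 154 mm tall). The microscope strikes the lamp when the objective is 85 mm past the dish centre.
- lamp_control: White control box with three black knobs, 75 x 130 x 42 mm, loose; origin under its centre. Leave alone.
- mouse: Grey computer mouse, 100 x 58 x 26 mm, loose; origin under its centre. Leave alone.
- sample_jar: Jar with a blue cap, 52 mm in diameter, 70 mm tall, loose; origin under its centre. Leave alone.
- screwdriver: Screwdriver lying on the bench, loose. Leave alone.
- slide_tray: Clear tray with dividers, 110 x 160 x 30 mm, loose; origin under its centre. Leave alone.

How it is judged:
On the way, in this order (a step that is already met when the one before it is completed fails the run):
1. the boom is drawn off its park stop by the held grip (contact force between the fingers and guide above 1 N and y of objective in the frame of stand above -0.144 m).
2. the objective stays over the dish, almost still, for 4 s, grip held (horizontal distance between objective and dish below 0.03 m and angular speed of boom below 0.1 rad/s and contact force between the fingers and guide above 1 N), for 4 s.
At the end, for the whole second after the job is handed in: The grip is still held (over 1 N between fingers and guide arm), the objective is within 30 mm of the dish's centre seen from above, and the boom turns slower than 0.1 rad/s (all of step 2); the arm keeps its last pose, push and grip.
It fails at once if the robot touches the microscope, boom or counterweight (contact force between any of the fingers, the arm and boom_c0 above 1 N or contact force between any of the fingers, the arm and boom_c1 above 1 N or contact force between any of the fingers, the arm and boom_c2 above 1 N or contact force between any of the fingers, the arm and boom_c3 above 1 N or contact force between any of the fingers, the arm and boom_c4 above 1 N or contact force between any of the fingers, the arm and boom_c5 above 1 N).
It fails at once if the microscope runs into the lamp beyond the dish (y of objective in the frame of dish above 0.085 m).
It fails at once if the boom slams into an end stop (y of objective in the frame of stand above 0.221 m or (y of objective in the frame of stand below -0.166 m and angular speed of boom above 0.3 rad/s)).
It fails at once if the specimen stage is shifted (distance of dish from where it was at the start of the episode above 0.015 m).
It fails at once if a thing on the bench is disturbed (distance of any of lamp_control, mouse, sample_jar, screwdriver, slide_tray from where it was at the start of the episode above 0.03 m).
It also fails if it takes over 48 s, if anything falls off the work surface, if the arm or the gripper's body presses on something with over 40 N, if the wrist force passes 120 N, or if a joint passes its speed limit or range.

## Working session

There is one attempt and no reset: what is moved stays moved. The work goes in short steps, Python scripts to look and compute and a tool call to move; the robot and the scene stay as the last step left them, time stands still between calls to the robot, and variables do not carry over. Pictures are saved under pics/ and viewed, at most 10 in all, crops included, and the job is handed in when it is done.

Besides the shell and the picture viewer there is one more tool, called after "Emit:" by a JSON object that holds its "method" and its "body", one argument or row to a line. drive_tool: Moves the arm, as the interface text tells. Its arguments: {"type":"object","properties":{"series":{"type":"array"},"jaw":{"type":"number"},"grip_force":{"type":"number"}},"required":["series"]}

```bash
mkdir -p pics; ls; cat > h.py <<'E'
import numpy as np, cv2
from workcell import env, viewer, order, models
def cam(n):
    c=viewer.camera_info(n); return [np.array(c[k],float) for k in ("intrinsics","D","R","t")]
def proj(n,X):
    K,D,R,t=cam(n); return cv2.projectPoints(np.atleast_2d(np.array(X,float)),cv2.Rodrigues(R)[0],t,K,D)[0].reshape(-1,2)
def ray(n,uv):
    K,D,R,t=cam(n); p=cv2.undistortPoints(np.array([[uv]],float),K,D)[0,0]
    return -R.T@t, R.T@np.array([p[0],p[1],1])
def onz(n,uv,z):
    o,d=ray(n,uv); return o+d*(z-o[2])/d[2]
E
python3 - <<'E'
from h import *
for n in ("side","top"):
    im=viewer.read_camera(n); cv2.imwrite(f"pics/{n}0.png",im[...,::-1])
    o,d=ray(n,(320,240)); print(n,o,d)
    for l in ("stand","boom","guide","stage","dish"):
        r=models.silhouettes(l,n)
        print(l,[(round(x["score"],2),np.round(x["location"]),int(x["region"].sum())) for x in r])
print(env.get_state())
E
```

```text
pics
side [ 1.02182919 -1.03651852  1.1000311 ] [-0.32535938  0.70647772 -0.62918311]
stand [(0.57, array([407., 305.]), 15325)]
boom [(0.61, array([348., 292.]), 6297)]
guide [(0.61, array([345., 277.]), 1540)]
stage [(0.83, array([358., 271.]), 1629)]
dish [(0.88, array([361., 274.]), 1689)]
top [ 0.33050802 -0.02889934  1.53335542] [ 0.12207296 -0.01400266 -0.99291126]
stand [(0.95, array([309., 127.]), 18813)]
boom [(0.93, array([379., 146.]), 7303)]
guide [(0.79, array([381., 137.]), 2011)]
stage [(0.83, array([289., 201.]), 5149), (0.61, array([461., 255.]), 2927)]
dish [(0.81, array([290., 206.]), 5168), (0.69, array([382., 137.]), 1906)]
{'clock': 0.6, 'joint_pos': array([ 1.05640337e+00,  3.13176227e-01,  4.60952411e-02,  1.30362315e+00,
       -1.12550276e-05,  1.43123216e+00]), 'qvel': array([-0.00209429, -0.00042976,  0.00041999, -0.00127933,  0.00021804,
        0.00071908]), 'tau': array([-9.66538428e-04, -4.80149460e+01,  2.98664957e+01,  3.19957680e-04,
       -1.58397220e-04, -3.54147495e-06]), 'tcp_pos': array([0.21052131, 0.53510439, 0.24233477]), 'orientation': array([2.01349895e-05, 1.86319193e-01, 9.82489265e-01, 4.18473562e-05]), 'wrist_force': array([ 0.41412596, -0.33970681, -0.00046585]), 'ft_torque': array([-0.0048932 ,  0.00777738, -0.016454  ]), 'grip_force': 0.0, 'finger_gap': 0.08554151220691894}
```

View pics/top0.png

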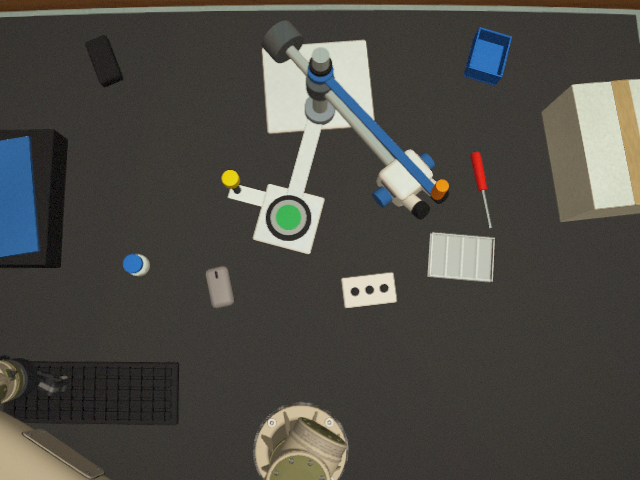

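View pics/side0.png

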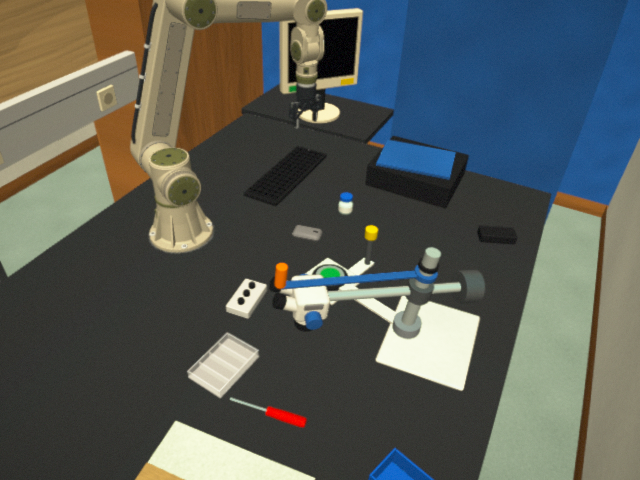

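The top view shows the grip at about (441,189), the dish at (289,218), the lamp at (231,180) and the stand foot centred near (317,87). The boom is parked at lower right. The side view shows the grip at (281,276) and the dish at (330,273). Next I fit the stand pose.

```bash
cat >> h.py <<'E'
def blob(im,lo,hi,box=None):
    h=cv2.cvtColor(im,cv2.COLOR_RGB2HSV); m=cv2.inRange(h,np.array(lo),np.array(hi))
    if box is not None:
        k=np.zeros_like(m); k[box[1]:box[3],box[0]:box[2]]=1; m=m*k
    n,l,s,c=cv2.connectedComponentsWithStats(m); i=1+np.argmax(s[1:,4]) ; return c[i],s[i],(l==i)
def Rz(a): c,s=np.cos(a),np.sin(a); return np.array([[c,-s,0],[s,c,0],[0,0,1]])
TL=0.09; Ry=np.array([[np.cos(TL),0,np.sin(TL)],[0,1,0],[-np.sin(TL),0,np.cos(TL)]])
def colpt(s,a,r,h):  # s=(x,y,yaw); polar point about column, angle a as q
    loc=np.array([.26,0,.175])+Ry@np.array([-r*np.cos(a),-r*np.sin(a),h])
    return np.array([s[0],s[1],0])+Rz(s[2])@loc
def dishpt(s,a): return np.array([s[0],s[1],0])+Rz(s[2])@np.array([.26-.305*np.cos(a),-.305*np.sin(a),.033])
E
python3 - <<'E'
from h import *
from scipy.optimize import least_squares
I={n:cv2.imread(f"pics/{n}0.png")[...,::-1].copy() for n in("side","top")}
g={};d={}
for n in I:
    bx={"top":(400,150,470,220),"side":(255,250,300,300)}[n]
    g[n],s,_=blob(I[n],(5,150,100),(20,255,255),bx); print(n,"grip",g[n],s)
    d[n],s,_=blob(I[n],(50,100,60),(80,255,255)); print(n,"dish",d[n],s)
_,_,m=blob(I["top"],(0,0,180),(179,60,255),(250,30,390,140))
c=cv2.findContours(m.astype(np.uint8),0,1)[0]; c=max(c,key=cv2.contourArea)
box=cv2.boxPoints(cv2.minAreaRect(c)); print(box)
P=np.array([onz("top",u,.014)[:2] for u in box]); print(P)
ctr=P.mean(0); e=[P[1]-P[0],P[2]-P[1]]; L=[np.linalg.norm(x) for x in e]; print(L,ctr)
v=e[int(np.argmin(L))]; v=v*np.sign(v[0]); yaw0=np.arctan2(v[1],v[0]); print("yaw foot",yaw0)
def res(x):
    s=x[:3]; r=[]
    for n in I:
        r+=list(proj(n,colpt(s,x[3],.38,.095))[0]-g[n]); 
        if n=="top": r+=list((proj(n,dishpt(s,x[4]))[0]-d[n]))
        else: r+=list((proj(n,dishpt(s,x[4]))[0]-d[n])*[1,.5])
    loc=Rz(-s[2])@np.array([*(ctr-s[:2]),0])
    r+=[(s[2]-yaw0)/.01, loc[1]/.003]
    return r
r=least_squares(res,[.5,0,0,.6,-.3]); print(r.x,np.round(r.fun,2))
np.save("s.npy",r.x)
s=r.x[:3]
print("grip origin",colpt(s,r.x[3],.38,.1),"dish",dishpt(s,r.x[4]))
print("foot ctr loc",Rz(-s[2])@np.array([*(ctr-s[:2]),0]))
im=I["top"].copy()
for X,col in [(colpt(s,.6,.3,0),(255,0,0)),(colpt(s,.6,.3,.0375),(255,0,255)),(colpt(s,0,0,0),(0,255,0)),(colpt(s,0,0,-.16),(0,255,0)),(colpt(s,0,0,.12),(0,255,255)),(colpt(s,r.x[3],.38,.126),(0,0,255)),(dishpt(s,r.x[4]),(255,0,0))]:
    u=proj("top",X)[0]; cv2.circle(im,tuple(np.int32(u.round())),2,col,-1)
cv2.imwrite("pics/chk.png",cv2.resize(im[20:270,220:520],None,fx=2.5,fy=2.4)[...,::-1])
E
```

```text
side grip [280.46405229 274.73856209] [274 262  15  27 306]
side dish [329.67515924 272.44585987] [320 268  20  10 157]
top grip [439.49416342 188.94163424] [431 179  18  21 257]
top dish [287.9694501  216.92464358] [276 205  25  25 491]
[[224.57552  82.52613]
 [272.85294  39.27764]
 [349.85535 125.23382]
 [301.5779  168.4823 ]]
[[ 0.93667261  0.19653006]
 [ 1.0577044   0.0698768 ]
 [ 0.81645536 -0.13095278]
 [ 0.70206201 -0.00508352]]
[np.float64(0.17518487869712066), np.float64(0.31390065240714826)] [0.8782236  0.03259264]
yaw foot -0.8080903231634979
[ 0.69605693  0.16336644 -0.82295237  1.54502252  0.63835582] [ 6.24  6.59  0.74  0.45 -8.11 -0.29  0.22  0.23 -1.49 14.87]
grip origin [ 0.59384481 -0.28502995  0.27547545] dish [0.57305427 0.0287284  0.033     ]
foot ctr loc [0.21976189 0.04462275 0.        ]
```

View pics/chk.png

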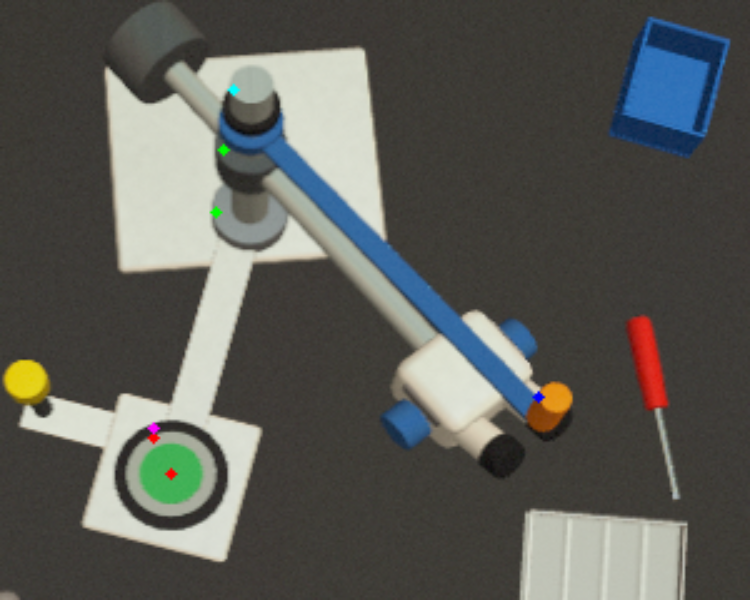

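The overlay shows the foot rectangle fit was wrong, because the stage arm merged into the blob. Read from the crop, the foot corners are about (366,40), (374.4,127.5) and (268,133), so I refit with those.

```bash
python3 - <<'E'
from h import *
from scipy.optimize import least_squares
I={n:cv2.imread(f"pics/{n}0.png")[...,::-1].copy() for n in("side","top")}
g={"side":(280.46,274.74),"top":(439.49,188.94)};d={"side":(329.68,272.45),"top":(287.97,216.92)}
A,B,C=[onz("top",u,.014)[:2] for u in((366,40),(374.4,127.5),(268,133))]
print(np.linalg.norm(A-B),np.linalg.norm(B-C))
v1=A-B; v2=B-C; yaw0=(np.arctan2(v1[1],v1[0])+np.arctan2(v2[0],-v2[1]))/2; print(np.arctan2(v1[1],v1[0]),np.arctan2(v2[0],-v2[1]))
ctr=(A+C)/2
def res(x,w=1):
    s=x[:3]; r=[]
    for n in I:
        r+=list(proj(n,colpt(s,x[3],.38,.095))[0]-g[n])
        r+=list((proj(n,dishpt(s,x[4]))[0]-d[n]))
    loc=Rz(-s[2])@np.array([*(ctr-s[:2]),0])
    r+=[(s[2]-yaw0)/.01, loc[1]/.002]
    return r
r=least_squares(res,[.5,0,0,.6,-.3]); print(r.x,np.round(r.fun,2))
np.save("s.npy",r.x)
s=r.x[:3]
print("grip origin",colpt(s,r.x[3],.38,.1),"dish",dishpt(s,r.x[4]),"foot ctr loc",Rz(-s[2])@np.array([*(ctr-s[:2]),0]))
out=[]
for n,(x0,y0,x1,y1) in (("top",(220,20,520,260)),("side",(250,220,550,400))):
  im=I[n].copy()
  for X,col in [(colpt(s,.6,.3,0),(255,0,0)),(colpt(s,.6,.3,.0375),(255,0,255)),(colpt(s,.6,.3,-.101),(255,255,0)),(colpt(s,0,0,0),(0,255,0)),(colpt(s,0,0,-.16),(0,255,0)),(colpt(s,0,0,.12),(0,255,255)),(colpt(s,r.x[3],.38,.126),(0,0,255)),(dishpt(s,r.x[4]),(255,0,0))]:
    u=proj(n,X)[0]; cv2.circle(im,tuple(np.int32(u.round())),2,col,-1)
  out.append(cv2.resize(im[y0:y1,x0:x1],(400,int(400*(y1-y0)/(x1-x0))),interpolation=cv2.INTER_CUBIC))
cv2.imwrite("pics/chk2.png",np.hstack([out[0],cv2.copyMakeBorder(out[1],0,out[0].shape[0]-out[1].shape[0],0,0,0)])[...,::-1])
E
```

```text
0.2446158745351182 0.2762296894561072
0.06403638630982127 0.046535591707538015
[ 0.60661222 -0.06645675  0.05553581  0.64569516 -0.3259959 ] [ 0.77  0.41  0.62  0.68  0.17  0.8  -0.08  0.53  0.02 -0.05]
grip origin [ 0.58607335 -0.2966181   0.30187333] dish [0.57229871 0.02946346 0.033     ] foot ctr loc [ 3.19514666e-01 -1.07336491e-04  0.00000000e+00]
```

View pics/chk2.png

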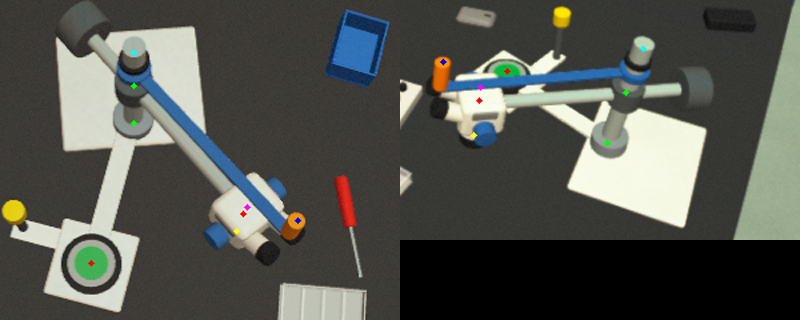

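```bash
cat >> h.py <<'E'
from scipy.spatial.transform import Rotation as Ro
S=np.load("s.npy")
def toolR(p):  # tool z down the column, y tangential (toward -p), x = y x z
    z=-Rz(S[2])@Ry@np.array([0,0,1.]); y=-(Rz(S[2])@Ry@np.array([np.sin(p),-np.cos(p),0])); return np.c_[np.cross(y,z),y,z]
def cur():
    s=env.get_state(); q=s["orientation"]; return s,np.array(s["tcp_pos"]),Ro.from_quat([*q[1:],q[0]]).as_matrix()
def rot(Rc,Rt): return Ro.from_matrix(Rc.T@Rt).as_rotvec()/np.pi
E
python3 - <<'E'
from h import *
s,P,R=cur(); Rt=toolR(S[3]); np.set_printoptions(precision=4,suppress=True)
r=rot(R,Rt); print("rotvec/pi",r,"per row/7",r/7)
a=colpt(S,S[3],.38,.098); pre=a+np.array([0,0,.10]); print(a,Rt)
# shift after 7 rows: raise in tool old? compute pure translation after rotation
up=np.array([0,0,.10]); d=Rt.T@(pre-P)/.12; print("translation",d,"n=20",d/20)
E
```

```text
rotvec/pi [-0.0032  0.0299 -0.3423] per row/7 [-0.0005  0.0043 -0.0489]
[ 0.5859 -0.2966  0.2999] [[-0.7608 -0.6427 -0.0897]
 [-0.645   0.7642 -0.005 ]
 [ 0.0718  0.0541 -0.996 ]]
translation [ 2.1847 -7.2361 -1.5537] n=20 [ 0.1092 -0.3618 -0.0777]
```

Emit:
{"method": "drive_tool", "body": {
  "series": [
    [[0, 0, -0.05, -0.0005, 0.0043, -0.0489], [0, 0, -0.05, -0.0005, 0.0043, -0.0489], [0, 0, -0.05, -0.0005, 0.0043, -0.0489], [0, 0, -0.05, -0.0005, 0.0043, -0.0489], [0, 0, -0.05, -0.0005, 0.0043, -0.0489], [0, 0, -0.05, -0.0005, 0.0043, -0.0489], [0, 0, -0.05, -0.0005, 0.0043, -0.0489], [0.1, -0.35, -0.06, 0, 0, 0], [0.1, -0.35, -0.06, 0, 0, 0], [0.1, -0.35, -0.06, 0, 0, 0], [0.1, -0.35, -0.06, 0, 0, 0], [0.1, -0.35, -0.06, 0, 0, 0], [0.1, -0.35, -0.06, 0, 0, 0], [0.1, -0.35, -0.06, 0, 0, 0], [0.1, -0.35, -0.06, 0, 0, 0], [0.1, -0.35, -0.06, 0, 0, 0], [0.1, -0.35, -0.06, 0, 0, 0], [0.1, -0.35, -0.06, 0, 0, 0], [0.1, -0.35, -0.06, 0, 0, 0], [0.1, -0.35, -0.06, 0, 0, 0]]
  ],
  "jaw": 1
}}

```text
clock: 3.1
tcp_pos: [0.4534, 0.016, 0.359]
orientation: [-0.043, -0.343, 0.938, 0.013]
wrist_force: [0.8, -0.1, -0.1]
finger_gap: 0.085
grip_force: 0.0
```

```bash
python3 - <<'E'
from h import *
np.set_printoptions(precision=4,suppress=True)
s,P,R=cur(); Rt=toolR(S[3]); print(s["clock"],P,s["joint_pos"]); print(rot(R,Rt))
d=R.T@(colpt(S,S[3],.38,.098)+np.array([0,0,.06])-P)/.12; print(d,d/8)
E
```

```text
3.1 [0.4534 0.016  0.359 ] [-0.1317  0.1433  0.1067  1.6227 -0.0159 -0.8321]
[ 0.0002  0.0002 -0.    ]
[ 0.8405 -2.7003 -0.0955] [ 0.1051 -0.3375 -0.0119]
```

Emit:
{"method": "drive_tool", "body": {
  "series": [
    [[0.105, -0.335, -0.012, 0, 0, 0], [0.105, -0.335, -0.012, 0, 0, 0], [0.105, -0.335, -0.012, 0, 0, 0], [0.105, -0.335, -0.012, 0, 0, 0], [0.105, -0.335, -0.012, 0, 0, 0], [0.105, -0.335, -0.012, 0, 0, 0], [0.105, -0.335, -0.012, 0, 0, 0], [0.105, -0.335, -0.012, 0, 0, 0], [0, 0, 0, 0, 0, 0]]
  ]
}}

```text
clock: 4.22
tcp_pos: [0.5845, -0.2963, 0.3567]
orientation: [-0.044, -0.342, 0.939, 0.015]
wrist_force: [-0.2, 0.7, -0.5]
finger_gap: 0.0858
grip_force: 0.0
```

```bash
python3 - <<'E'
from h import *
np.set_printoptions(precision=4,suppress=True)
s,P,R=cur(); Rt=toolR(S[3]); print(s["clock"],P,s["joint_pos"]); print(rot(R,Rt))
d=R.T@(colpt(S,S[3],.38,.098)-P)/.12; print(d,d/4)
im=viewer.read_camera("side"); t=viewer.read_camera("top")
cv2.imwrite("pics/pre.png",np.hstack([cv2.resize(im[180:340,200:360],(400,400)),cv2.resize(t[120:280,360:520],(400,400))])[...,::-1])
E
```

```text
4.225 [ 0.5845 -0.2963  0.3567] [-0.5683  0.5939  0.7584  1.8121 -0.0523 -1.2645]
[ 0.0012 -0.0003 -0.0009]
[-0.0413 -0.037   0.4708] [-0.0103 -0.0092  0.1177]
```

View pics/pre.png

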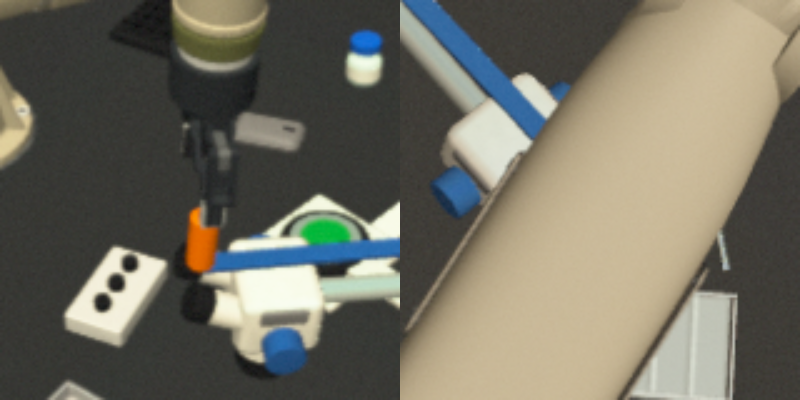

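The fingers hang just above the orange grip at (203,230) in the side crop and the spacing looks right, so I descend.

Emit:
{"method": "drive_tool", "body": {
  "series": [
    [[-0.01, -0.01, 0.117, 0, 0, 0], [-0.01, -0.01, 0.117, 0, 0, 0], [-0.01, -0.01, 0.117, 0, 0, 0], [-0.01, -0.007, 0.117, 0, 0, 0], [0, 0, 0, 0, 0, 0]]
  ]
}}

```text
clock: 4.95
tcp_pos: [0.5847, -0.292, 0.3032]
orientation: [-0.044, -0.344, 0.938, 0.014]
wrist_force: [0.4, -0.5, -0.3]
finger_gap: 0.0857
grip_force: 0.0
```

Emit:
{"method": "drive_tool", "body": {
  "series": [
    [[0, 0, 0, 0, 0, 0], [0, 0, 0, 0, 0, 0], [0, 0, 0, 0, 0, 0], [0, 0, 0, 0, 0, 0]]
  ],
  "jaw": -1,
  "grip_force": 45
}}

```text
clock: 5.45
tcp_pos: [0.5857, -0.294, 0.3037]
orientation: [-0.043, -0.343, 0.938, 0.013]
wrist_force: [-0.0, -0.1, 3.2]
finger_gap: 0.0269
grip_force: 44.3
```

```bash
python3 - <<'E'
from h import *
np.set_printoptions(precision=4,suppress=True)
s,P,R=cur(); print(s["clock"],P,s["joint_pos"],s["wrist_force"],s["ft_torque"],s["finger_gap"],s["grip_force"]); print(rot(R,toolR(S[3])))
d=R.T@(colpt(S,S[3],.38,.098)-P); print(d)
im=viewer.read_camera("side")
h=cv2.cvtColor(im,cv2.COLOR_RGB2HSV); m=cv2.inRange(h,np.array((100,120,40)),np.array((125,255,255)))
n,l,st,c=cv2.connectedComponentsWithStats(m)
print([(c[i],st[i]) for i in range(1,n) if 30<st[i,4]<3000 and 220<c[i][0]<520 and c[i][1]>200])
cv2.imwrite("pics/grip.png",cv2.resize(im[180:380,200:460],(780,600))[...,::-1])
E
```

```text
5.45 [ 0.5857 -0.294   0.3037] [-0.5646  0.5574  0.565   1.6512 -0.052  -1.264 ] [-0.0279 -0.0636  3.1769] [-0.0049 -0.1584  0.0626] 0.02687533413418205 44.258272647857666
[-0.0001  0.0001  0.    ]
[ 0.0012 -0.0023  0.0038]
[(array([365.5567, 278.2303]), array([ 285,  265,  153,   23, 1155], dtype=int32)), (array([313.1746, 320.4722]), array([305, 311,  18,  19, 252], dtype=int32)), (array([397.7675, 468.3339]), array([ 368,  447,   67,   33, 1174], dtype=int32))]
```

View pics/grip.png

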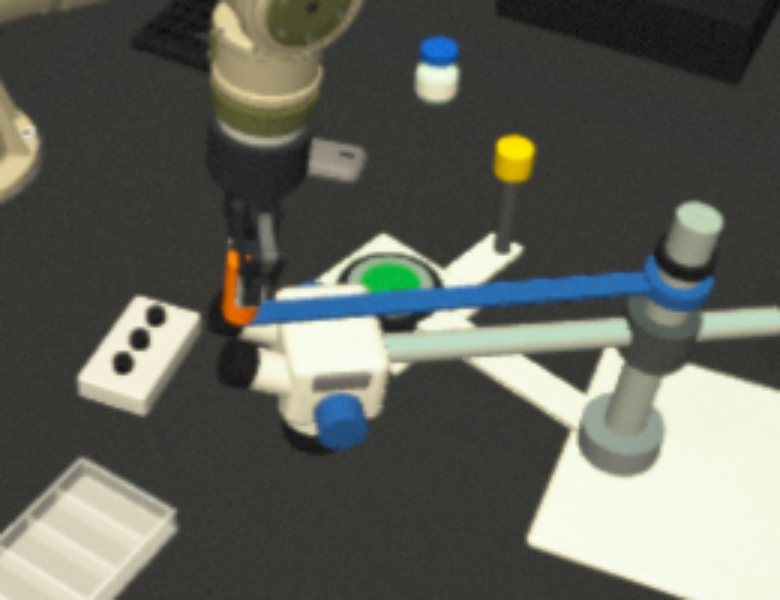

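The grip is held: gap 27 mm, 44 N, with the blue arm and microscope below clear of the fingers. The front blue knob shows in the side view at (313,320). I use it to build a q tracker.

```bash
cat >> h.py <<'E'
def knob(im):
    m=cv2.inRange(cv2.cvtColor(im,cv2.COLOR_RGB2HSV),np.array((100,120,40)),np.array((125,255,255)))
    n,l,st,c=cv2.connectedComponentsWithStats(m)
    return [(c[i],st[i]) for i in range(1,n) if 40<st[i,4]<2000 and 200<c[i][0]<560 and 200<c[i][1]<440]
def pnow(P):  # guide angle from TCP
    loc=Ry.T@(Rz(-S[2])@(P-np.array([S[0],S[1],0]))-np.array([.26,0,.175])); return np.arctan2(-loc[1],-loc[0]),np.hypot(*loc[:2]),loc[2]
def boompt(q,v):  # v=(outward, tangential +q, up) from the column
    out=Ry@np.array([-np.cos(q),-np.sin(q),0]); tan=Ry@np.array([np.sin(q),-np.cos(q),0]); up=Ry@np.array([0,0,1.])
    return np.array([S[0],S[1],0])+Rz(S[2])@(np.array([.26,0,.175])+v[0]*out+v[1]*tan+v[2]*up)
E
python3 - <<'E'
from h import *
from scipy.optimize import least_squares
np.set_printoptions(precision=4,suppress=True)
I={n:cv2.imread(f"pics/{n}0.png")[...,::-1].copy() for n in("side","top")}
for n in I: print(n,[(c,s[4]) for c,s in (knob(I[n]) if n=="side" else [(c,s) for c,s in knob(I[n]) ])])
m=cv2.inRange(cv2.cvtColor(I["top"],cv2.COLOR_RGB2HSV),np.array((100,120,40)),np.array((125,255,255)))
n,l,st,c=cv2.connectedComponentsWithStats(m); print([(c[i],st[i]) for i in range(1,n) if st[i,4]>25])
s,P,R=cur(); print(pnow(P))
for v in ([.3,.06,0],[.3,.07,0],[.3,.065,-.02]): print(v,proj("side",boompt(.6,v)),proj("top",boompt(.6,v)))
for p in (.1,-.1,-.4): print(p,"arm",proj("side",[boompt(p,[r,0,.066]) for r in (.1,.2,.3,.38)]).tolist())
for q in (.3,0,-.2,-.33,-.45): print(q,"knob",proj("side",boompt(q,[.3,.065,0])))
E
```

```text
side [(array([365.5177, 278.497 ]), np.int32(1157)), (array([313.1818, 320.5059]), np.int32(253))]
top []
[(array([487.5262,  55.9709]), array([ 464,   27,   48,   59, 1927], dtype=int32)), (array([373.0248, 127.5875]), array([ 308,   67,  126,  127, 1571], dtype=int32)), (array([ 17.197 , 198.5492]), array([   0,  136,   40,  122, 4133], dtype=int32)), (array([427.4167, 159.7667]), array([420, 153,  15,  16, 120], dtype=int32)), (array([381.8307, 196.4567]), array([373, 187,  19,  20, 254], dtype=int32)), (array([132.0689, 263.2131]), array([123, 254,  20,  19, 305], dtype=int32))]
(np.float64(0.6395576093637894), np.float64(0.37878645226259133), np.float64(0.10179374355160875))
[0.3, 0.06, 0] [[313.0342 313.2926]] [[422.6133 164.3446]]
[0.3, 0.07, 0] [[313.7601 316.447 ]] [[425.9336 161.7842]]
[0.3, 0.065, -0.02] [[312.4784 320.1171]] [[422.7834 165.9536]]
0.1 arm [[388.41611825867557, 259.6816475983573], [351.66580288980674, 248.49210663679077], [315.790213522452, 237.57613642114964], [287.7601814446179, 229.05229495037537]]
-0.1 arm [[390.6831150308348, 255.16800191937972], [356.8813420602354, 239.90637571834412], [324.5530688290558, 225.33076847714435], [299.7361788264451, 214.15540117396105]]
-0.4 arm [[396.4983133102169, 249.7651020644724], [369.03798430461984, 229.90702861129182], [343.44172233937996, 211.43469165138353], [324.2123412349878, 197.58095047087946]]
0.3 knob [[304.8677 287.5554]]
0 knob [[307.2355 263.0253]]
-0.2 knob [[314.0307 249.0917]]
-0.33 knob [[320.347  241.2554]]
-0.45 knob [[327.3321 234.9303]]
```

Emit:
{"method": "drive_tool", "body": {
  "series": [
    [[-0.001, 0.063, 0, 0, 0, 0.0064], [-0.0025, 0.1266, 0, 0, 0, 0.01273], [-0.0025, 0.1266, 0, 0, 0, 0.01273], [-0.0025, 0.1266, 0, 0, 0, 0.01273], [-0.0025, 0.1266, 0, 0, 0, 0.01273], [-0.0025, 0.1266, 0, 0, 0, 0.01273], [-0.0025, 0.1266, 0, 0, 0, 0.01273], [-0.0025, 0.1266, 0, 0, 0, 0.01273], [-0.0025, 0.1266, 0, 0, 0, 0.01273], [-0.0025, 0.1266, 0, 0, 0, 0.01273], [-0.0025, 0.1266, 0, 0, 0, 0.01273], [-0.0025, 0.1266, 0, 0, 0, 0.01273], [-0.0025, 0.1266, 0, 0, 0, 0.01273], [-0.0025, 0.1266, 0, 0, 0, 0.01273], [-0.0025, 0.1266, 0, 0, 0, 0.01273], [-0.0025, 0.1266, 0, 0, 0, 0.01273], [-0.0025, 0.1266, 0, 0, 0, 0.01273], [-0.001, 0.063, 0, 0, 0, 0.0064]]
  ]
}}

```text
clock: 7.75
tcp_pos: [0.4985, -0.0567, 0.31]
orientation: [-0.043, -0.01, 0.999, -0.002]
wrist_force: [8.8, -1.8, -2.8]
finger_gap: 0.027
grip_force: 44.7
```

```bash
cat >> h.py <<'E'
from scipy.optimize import least_squares
FE=[("side",1,(313.18,320.5)),("top",1,(427.4,159.8)),("top",-1,(381.8,196.5))]
V=[least_squares(lambda v:np.r_[(proj(c,boompt(.6,v))[0]-u)/.3,(v-[.3,sg*.068,-.012])/.005],[.3,sg*.068,-.012]).x for c,sg,u in FE]
def look(qs=np.linspace(-.85,.62,295),cams=("side","top")):
    s,P,R=cur(); out=[]
    for cn in cams:
        im=viewer.read_camera(cn)
        m=cv2.inRange(cv2.cvtColor(im,cv2.COLOR_RGB2HSV),np.array((100,120,40)),np.array((125,255,255)))
        n,l,st,c=cv2.connectedComponentsWithStats(m)
        for (cc,sg,u),v in zip(FE,V):
            if cc!=cn: continue
            pr=proj(cn,[boompt(q,v) for q in qs])
            for i in range(1,n):
                if not 80<st[i,4]<420: continue
                d=np.hypot(*(pr-c[i]).T); k=d.argmin()
                if d[k]<3: out.append((cn,sg,round(float(qs[k]),3),round(float(d[k]),1),int(st[i,4])))
    return s,P,R,out,im
E
python3 - <<'E'
from h import *
np.set_printoptions(precision=4,suppress=True); print(V)
s,P,R,o,_=look(); p=pnow(P); print(s["clock"],p,o,rot(R,toolR(p[0])),s["wrist_force"],s["ft_torque"],s["joint_pos"],s["grip_force"])
E
```

```text
[array([ 0.3   ,  0.0708, -0.0143]), array([ 0.2973,  0.0784, -0.0077]), array([ 0.2997, -0.0592, -0.0096])]
7.75 (np.float64(-0.04148467977424368), np.float64(0.3783422014948531), np.float64(0.10145215828889893)) [('side', 1, 0.595, 0.1, 253), ('top', 1, 0.595, 0.2, 117), ('top', 1, 0.14, 0.8, 255), ('top', -1, 0.595, 0.2, 255)] [-0.0001  0.0014  0.002 ] [ 8.759  -1.8322 -2.7875] [-0.3872 -1.6473  0.0323] [-0.2578  0.2299  0.0953  1.5175 -0.0269 -0.2771] 44.70160782337189
```

Emit:
{"method": "drive_tool", "body": {
  "series": [
    [[-0.001, 0.063, 0, 0, 0, 0.0064], [-0.001, 0.063, 0, 0, 0, 0.0064], [0, 0, 0, 0, 0, 0], [0, 0, 0, 0, 0, 0], [0, 0, 0, 0, 0, 0], [0, 0, 0, 0, 0, 0]]
  ]
}}

```text
clock: 8.6
tcp_pos: [0.4987, -0.0424, 0.3099]
orientation: [-0.043, 0.01, 0.999, -0.003]
wrist_force: [9.0, -1.5, -2.7]
finger_gap: 0.0268
grip_force: 44.7
```

```bash
python3 - <<'E'
from h import *
np.set_printoptions(precision=4,suppress=True)
s,P,R,o,_=look(); p=pnow(P); print(s["clock"],p,o,rot(R,toolR(p[0])),s["wrist_force"],s["grip_force"])
E
```

```text
8.6 (np.float64(-0.07943346817524825), np.float64(0.3782914483928451), np.float64(0.101462631094983)) [('side', 1, 0.505, 0.1, 245), ('top', 1, 0.495, 0.2, 125), ('top', 1, 0.045, 0.8, 248), ('top', -1, 0.5, 0.3, 248)] [-0.0001  0.0013  0.0014] [ 9.0155 -1.5187 -2.7271] 44.71234381198883
```

```bash
cat > sim.py <<'E'
import numpy as np, json
from scipy.optimize import least_squares
QD=float(np.load("s.npy")[4]); DT=.0125
def step(q,w,p,pd,f):
    a=1.05*(p-q)+.04*(pd-w)+1.15*f*np.sin(q)-.03*w-.012*np.tanh(w/.004)
    w=w+DT*a/(.55*f); q=q+DT*w
    if q>.598 and w>0: q,w=.598,0.
    return q,w
def run(q,w,f,b,tp,pp,t0,t1):  # p piecewise linear in (tp,pp); returns t,q,w
    n=int(round((t1-t0)/DT)); t=t0+DT*np.arange(n+1); p=np.interp(t,tp,pp)+b; pd=np.gradient(p,DT) if n else [0]
    out=[(q,w)]
    for i in range(n):
        q,w=step(q,w,p[i],pd[i],f); out.append((q,w))
    return t,np.array(out)
def fit(tp,pp,tm,qm,sig=.006):
    def res(x):
        t,o=run(.598,0,x[0],x[1],tp,pp,tp[0],max(tm)); return np.r_[(np.interp(tm,t,o[:,0])-qm)/sig,(x[0]-1)/.15,x[1]/.015]
    best=min((least_squares(res,[f0,0],diff_step=1e-3) for f0 in(.85,1,1.15)),key=lambda r:r.cost)
    x=best.x; t,o=run(.598,0,*x,tp,pp,tp[0],max(tm)); return x,o[-1],best.fun
def plan(q,w,f,b,p0,N,t_look=0.,dmax=.06,tail=8):
    peq=QD-1.095*f*np.sin(QD)-b
    def traj(d):
        pp=p0+np.r_[0,0,np.cumsum(d),np.sum(d)]; tp=np.r_[0,max(t_look,1e-6),t_look+.125*np.arange(1,N+1),t_look+.125*(N+tail)]
        return run(q,w,f,b,tp,pp,0,tp[-1])
    def res(d):
        t,o=traj(d); k=-int(tail*.125/DT)
        return np.r_[(o[k::20,0]-QD)/.003,o[k::20,1]/.01,(p0+d.sum()-peq)/.01,np.diff(np.r_[0,d,0])/.03,np.maximum(o[:,0].max()-.59,0)]
    r=least_squares(res,np.zeros(N),bounds=(-dmax,dmax),diff_step=1e-3)
    t,o=traj(r.x); return r.x,t,o,peq
E
cat > log.json <<'E'
{"tp":[5.55,5.675,7.675,7.75,7.85,7.975,8.1,8.6,8.7],"pp":[0.64,0.62,-0.02,-0.04,-0.04,-0.06,-0.08,-0.08,-0.08],"tm":[7.75,8.6,8.65],"qm":[0.597,0.505,0.4975]}
E
cat > go.py <<'E'
import sys
from sim import *
np.set_printoptions(precision=3,suppress=True,linewidth=160)
L=json.load(open("log.json")); N=int(sys.argv[1]); tl=L["tp"][-1]-max(L["tm"])
x,(q,w),r=fit(L["tp"],L["pp"],L["tm"],L["qm"]); print("f,b",x,"q,w",q,w,"res",r)
d,t,o,peq=plan(q,w,*x,L["pp"][-1],N,tl); print("QD",QD,"peq",peq,"dp",d,"p",L["pp"][-1]+np.cumsum(d))
print("q",o[::10,0]); print("w",o[::10,1])
E
python3 go.py 28
```

```text
f,b [ 0.903 -0.001] q,w 0.4966334489068571 -0.1953848395493642 res [-0.286  0.206 -0.144 -0.65  -0.092]
QD -0.3259958984851338 peq -0.008110195657633854 dp [-0.004 -0.006 -0.006 -0.004 -0.001  0.003  0.007  0.011  0.014  0.018  0.02   0.022  0.022  0.022  0.021  0.018  0.015  0.011  0.006  0.    -0.005 -0.01
 -0.015 -0.018 -0.02  -0.02  -0.017 -0.011] p [-0.084 -0.09  -0.096 -0.1   -0.101 -0.098 -0.091 -0.08  -0.066 -0.048 -0.028 -0.007  0.016  0.038  0.058  0.076  0.091  0.102  0.107  0.108  0.103  0.093
  0.078  0.06   0.04   0.02   0.003 -0.008]
q [ 0.497  0.471  0.442  0.411  0.377  0.34   0.3    0.258  0.214  0.168  0.121  0.074  0.027 -0.02  -0.065 -0.107 -0.147 -0.183 -0.215 -0.243 -0.266 -0.285
 -0.3   -0.31  -0.318 -0.322 -0.325 -0.326 -0.326 -0.326 -0.326 -0.326 -0.326 -0.326 -0.326 -0.326 -0.326]
w [-0.195 -0.217 -0.239 -0.261 -0.283 -0.305 -0.325 -0.344 -0.36  -0.371 -0.378 -0.38  -0.377 -0.367 -0.352 -0.331 -0.305 -0.275 -0.242 -0.206 -0.17  -0.135
 -0.102 -0.072 -0.047 -0.028 -0.014 -0.005 -0.001 -0.    -0.     0.     0.     0.     0.     0.     0.   ]
```

Emit:
{"method": "drive_tool", "body": {
  "series": [
    [[0, 0.0317, 0, 0, 0, 0.0032], [0, 0.0317, 0, 0, 0, 0.0032], [0, 0, 0, 0, 0, 0], [0, 0, 0, 0, 0, 0], [0, 0, 0, 0, 0, 0]]
  ]
}}

```text
clock: 9.32
tcp_pos: [0.4989, -0.0347, 0.3098]
orientation: [-0.043, 0.02, 0.999, -0.003]
wrist_force: [8.5, -2.3, -2.5]
finger_gap: 0.0267
grip_force: 44.7
```

```bash
cat > upd.py <<'E'
# usage: upd.py N dp1,dp2,...   (appends the rows just driven, looks, replans)
import sys
from h import *
L=__import__("json").load(open("log.json")); t=L["tp"][-1]; p=L["pp"][-1]
for d in map(float,sys.argv[2].split(",")): t+=.125; p+=d; L["tp"].append(t); L["pp"].append(p)
s,P,R,o,im=look(); pm=pnow(P); print(s["clock"],t,"p meas",np.round(pm,4),"cmd",p,np.round(rot(R,toolR(pm[0])),4),np.round(s["wrist_force"],1),round(s["grip_force"],1)); print(o)
cv2.imwrite("pics/last.png",im[...,::-1])
t=float(s["clock"]); L["tp"][-1]=max(t,L["tp"][-2]+.01)
L["tp"].append(t+.1); L["pp"].append(p)
import go_last
pred=go_last.pred(L,t)
for cn,sg,q,e,a in o:
    if abs(q-pred)<.1 and e<2: L["tm"].append(t+(.05 if cn=="top" else 0)); L["qm"].append(q)
__import__("json").dump(L,open("log.json","w"))
E
cat > go_last.py <<'E'
from sim import *
def pred(L,t):
    x,_,_=fit(L["tp"],L["pp"],L["tm"],L["qm"]); tt,o=run(.598,0,*x,L["tp"],L["pp"],L["tp"][0],t); print("pred",o[-1]); return o[-1,0]
E
python3 upd.py 24 -.01,-.01,0,0,0 && python3 go.py 23
```

```text
9.325 9.325 p meas [-0.0997  0.3783  0.1014] cmd -0.09999999999999999 [-0.      0.0014  0.0015] [ 8.5 -2.3 -2.5] 44.7
[('side', 1, 0.325, 0.2, 234), ('top', 1, 0.295, 0.2, 147), ('top', 1, -0.135, 0.6, 170), ('top', -1, 0.32, 0.2, 170)]
pred [ 0.32212145 -0.31799553]
f,b [ 0.903 -0.001] q,w 0.3077607777228869 -0.3245250126120853 res [-0.278  0.322 -0.019 -0.194  2.127 -2.04  -0.647 -0.072]
QD -0.3259958984851338 peq -0.008279416942151084 dp [ 0.007  0.012  0.016  0.019  0.021  0.022  0.022  0.021  0.019  0.016  0.012  0.009  0.005  0.    -0.004 -0.008 -0.012 -0.014 -0.016 -0.017 -0.016 -0.013
 -0.008] p [-0.093 -0.082 -0.065 -0.046 -0.025 -0.004  0.018  0.039  0.057  0.073  0.085  0.094  0.099  0.099  0.095  0.087  0.075  0.061  0.045  0.028  0.013 -0.
 -0.008]
q [ 0.308  0.266  0.222  0.176  0.129  0.081  0.034 -0.012 -0.057 -0.099 -0.138 -0.174 -0.206 -0.234 -0.258 -0.278 -0.293 -0.305 -0.314 -0.32  -0.323 -0.325
 -0.326 -0.326 -0.326 -0.326 -0.326 -0.326 -0.326 -0.326 -0.326 -0.326]
w [-0.325 -0.344 -0.36  -0.372 -0.378 -0.38  -0.375 -0.365 -0.349 -0.328 -0.303 -0.274 -0.242 -0.209 -0.175 -0.143 -0.111 -0.083 -0.058 -0.038 -0.022 -0.01
 -0.003 -0.001 -0.    -0.     0.     0.     0.     0.     0.     0.   ]
```

Emit:
{"method": "drive_tool", "body": {
  "series": [
    [[0, -0.0317, 0, 0, 0, -0.0032], [0, -0.0317, 0, 0, 0, -0.0032], [0, -0.0475, 0, 0, 0, -0.0048], [-0.0005, -0.0633, 0, 0, 0, -0.0064], [-0.0005, -0.0633, 0, 0, 0, -0.0064], [-0.0005, -0.0633, 0, 0, 0, -0.0064], [-0.0005, -0.0633, 0, 0, 0, -0.0064]]
  ]
}}

```text
clock: 10.3
tcp_pos: [0.4994, -0.0782, 0.3101]
orientation: [-0.043, -0.038, 0.998, -0.001]
wrist_force: [8.0, -0.1, -1.6]
finger_gap: 0.0269
grip_force: 44.8
```

```bash
python3 upd.py 24 .01,.01,.015,.02,.02,.02,.02 && python3 go.py 15
```

```text
10.3 10.299999999999999 p meas [0.0153 0.3784 0.1015] cmd 0.015000000000000003 [0.0001 0.0014 0.0019] [ 8.  -0.1 -1.6] 44.8
[('side', 1, -0.04, 0.1, 200), ('top', 1, -0.525, 1.1, 154), ('top', -1, -0.07, 0.6, 154)]
pred [-0.02897746 -0.35838878]
f,b [ 0.926 -0.017] q,w -0.06315078389134443 -0.3808831320574482 res [-0.29   0.299 -0.045 -0.475  1.803 -2.364 -0.673  1.142 -0.494 -1.124]
QD -0.3259958984851338 peq 0.01557182869632015 dp [ 0.032  0.045  0.044  0.035  0.02   0.003 -0.012 -0.024 -0.032 -0.035 -0.032 -0.025 -0.015 -0.005  0.001] p [0.047 0.092 0.136 0.171 0.191 0.194 0.182 0.158 0.126 0.091 0.059 0.033 0.018 0.013 0.014]
q [-0.063 -0.11  -0.155 -0.197 -0.233 -0.265 -0.289 -0.308 -0.32  -0.327 -0.331 -0.331 -0.33  -0.328 -0.327 -0.326 -0.326 -0.326 -0.326 -0.326 -0.326 -0.326
 -0.326 -0.326]
w [-0.381 -0.37  -0.349 -0.317 -0.276 -0.227 -0.175 -0.125 -0.079 -0.042 -0.013  0.005  0.011  0.011  0.008  0.004  0.002  0.001  0.    -0.    -0.    -0.
 -0.    -0.   ]
```

Emit:
{"method": "drive_tool", "body": {
  "series": [
    [[-0.001, -0.095, 0, 0, 0, -0.00955], [-0.0025, -0.1266, 0, 0, 0, -0.01273], [-0.0025, -0.1266, 0, 0, 0, -0.01273], [-0.001, -0.095, 0, 0, 0, -0.00955], [-0.0005, -0.0633, 0, 0, 0, -0.0064]]
  ]
}}

```text
clock: 11.02
tcp_pos: [0.5083, -0.1379, 0.3097]
orientation: [-0.043, -0.118, 0.992, 0.003]
wrist_force: [7.2, 3.1, 0.2]
finger_gap: 0.027
grip_force: 45.1
```

```bash
python3 upd.py 24 .03,.04,.04,.03,.02 && python3 go.py 15; python3 - <<'E'
from h import *
a=viewer.read_camera("side"); b=cv2.imread("pics/last.png")[...,::-1]
cv2.imwrite("pics/mid.png",np.hstack([cv2.resize(a[150:350,230:430],(400,400)),cv2.resize(b[60:260,220:420],(400,400))])[...,::-1])
E
```

```text
11.025 11.025 p meas [0.1749 0.3785 0.1016] cmd 0.175 [0.0002 0.0013 0.0021] [7.2 3.1 0.2] 45.1
[('top', 1, -0.755, 0.2, 160), ('top', 1, -0.32, 0.5, 211), ('top', -1, -0.305, 0.5, 160), ('top', -1, 0.135, 0.2, 211)]
pred [-0.27789639 -0.21821096]
f,b [ 0.943 -0.028] q,w -0.31102904450671554 -0.2362434661360566 res [-0.283  0.501  0.174 -0.121  2.154 -2.013 -1.259  0.433  1.495 -1.005 -0.379 -1.84 ]
QD -0.3259958984851338 peq 0.03236136759394587 dp [ 0.016  0.016  0.008 -0.006 -0.02  -0.032 -0.041 -0.044 -0.04  -0.032 -0.018 -0.003  0.012  0.02   0.019] p [ 0.191  0.207  0.215  0.209  0.189  0.157  0.116  0.073  0.032  0.001 -0.018 -0.021 -0.009  0.011  0.03 ]
q [-0.311 -0.338 -0.358 -0.373 -0.381 -0.384 -0.381 -0.375 -0.366 -0.356 -0.347 -0.339 -0.333 -0.33  -0.328 -0.327 -0.326 -0.326 -0.326 -0.326 -0.326 -0.326
 -0.326 -0.326]
w [-0.236 -0.192 -0.145 -0.095 -0.045  0.002  0.036  0.061  0.075  0.077  0.07   0.056  0.04   0.024  0.012  0.005  0.003  0.001 -0.    -0.    -0.001 -0.001
 -0.001 -0.001]
```

View pics/mid.png

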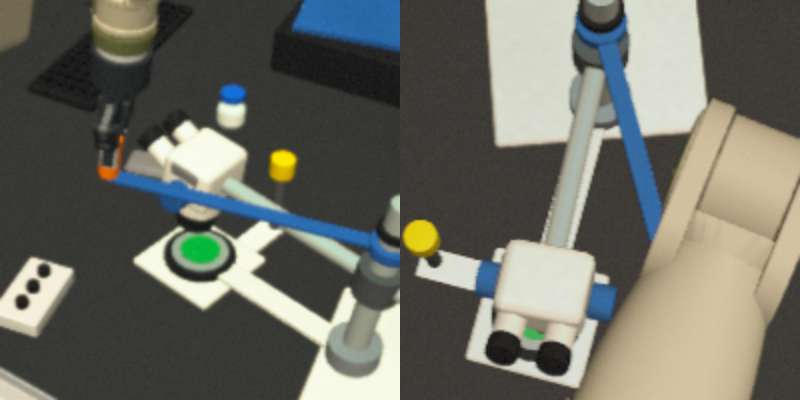

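The top crop now shows the microscope almost over the dish, with both knobs visible at about (488,280) and (601,300) and the lamp clear at (422,238). In the side crop the blue arm covers the front knob. I account for the extra camera time and replan.

```bash
python3 - <<'E'
import json
L=json.load(open("log.json")); L["tp"][-1]+=.05; json.dump(L,open("log.json","w")); print(L["tm"][-3:],L["qm"][-3:])
E
python3 go.py 16; sed -i 's/look()/look(cams=("top",))/; s/(.05 if cn=="top" else 0)/0/; s/t+.1)/t+.05)/' upd.py
```

```text
[10.350000000000001, 11.075000000000001, 11.075000000000001] [-0.07, -0.32, -0.305]
f,b [ 0.943 -0.028] q,w -0.31102904450671554 -0.2362434661360566 res [-0.283  0.501  0.174 -0.121  2.154 -2.013 -1.259  0.433  1.495 -1.005 -0.379 -1.84 ]
QD -0.3259958984851338 peq 0.03236136759394587 dp [ 0.009  0.009  0.003 -0.006 -0.016 -0.026 -0.032 -0.036 -0.035 -0.03  -0.021 -0.01   0.002  0.012  0.017  0.015] p [ 0.184  0.194  0.197  0.191  0.174  0.148  0.116  0.08   0.046  0.016 -0.005 -0.015 -0.013 -0.001  0.016  0.031]
q [-0.311 -0.338 -0.359 -0.374 -0.384 -0.388 -0.387 -0.382 -0.375 -0.366 -0.356 -0.347 -0.34  -0.334 -0.33  -0.328 -0.327 -0.326 -0.326 -0.326 -0.326 -0.326
 -0.326 -0.326 -0.326]
w [-0.236 -0.194 -0.149 -0.103 -0.057 -0.013  0.022  0.049  0.067  0.076  0.076  0.068  0.055  0.04   0.025  0.013  0.006  0.003  0.001  0.    -0.    -0.
 -0.    -0.001 -0.001]
```

Emit:
{"method": "drive_tool", "body": {
  "series": [
    [[0, -0.0317, 0, 0, 0, -0.0032], [0, -0.0317, 0, 0, 0, -0.0032], [0, 0, 0, 0, 0, 0], [0, 0.0317, 0, 0, 0, 0.0032]]
  ]
}}

```text
clock: 11.68
tcp_pos: [0.5091, -0.1411, 0.3096]
orientation: [-0.043, -0.123, 0.992, 0.004]
wrist_force: [7.4, 2.5, -0.4]
finger_gap: 0.027
grip_force: 45.1
```

```bash
python3 upd.py 24 .01,.01,0,-.01 && python3 go.py 15
```

```text
11.675 11.675 p meas [0.1836 0.3785 0.1015] cmd 0.185 [0.0003 0.0012 0.0022] [ 7.4  2.5 -0.4] 45.1
[('top', 1, -0.81, 0.4, 158), ('top', 1, -0.38, 0.6, 204), ('top', -1, -0.36, 0.5, 158), ('top', -1, 0.075, 0.2, 204)]
pred [-0.38769747 -0.02271023]
f,b [ 0.936 -0.024] q,w -0.37235930916499227 -0.001520872664064728 res [-0.292  0.335 -0.007 -0.478  1.787 -2.38  -1.487  0.24   2.324 -0.176  1.273 -2.06  -0.427 -1.568]
QD -0.3259958984851338 peq 0.025743458792352972 dp [-0.03  -0.044 -0.047 -0.041 -0.031 -0.019 -0.007  0.003  0.01   0.014  0.015  0.012  0.007  0.002 -0.002] p [ 0.155  0.111  0.064  0.023 -0.008 -0.027 -0.034 -0.031 -0.021 -0.006  0.008  0.02   0.027  0.028  0.027]
q [-0.372 -0.37  -0.364 -0.355 -0.346 -0.337 -0.329 -0.323 -0.32  -0.319 -0.32  -0.321 -0.323 -0.324 -0.325 -0.326 -0.326 -0.326 -0.326 -0.326 -0.326 -0.326
 -0.326 -0.326]
w [-0.002  0.034  0.06   0.074  0.076  0.068  0.054  0.036  0.017  0.001 -0.008 -0.012 -0.012 -0.01  -0.006 -0.003 -0.002 -0.001 -0.     0.     0.     0.
  0.     0.   ]
```

Emit:
{"method": "drive_tool", "body": {
  "series": [
    [[-0.001, 0.095, 0, 0, 0, 0.00955], [-0.0025, 0.1266, 0, 0, 0, 0.01273], [-0.0025, 0.1266, 0, 0, 0, 0.01273], [-0.001, 0.095, 0, 0, 0, 0.00955], [-0.0005, 0.0633, 0, 0, 0, 0.0064]]
  ]
}}

```text
clock: 12.35
tcp_pos: [0.4996, -0.081, 0.3101]
orientation: [-0.043, -0.043, 0.998, -0.0]
wrist_force: [10.0, 1.4, -2.4]
finger_gap: 0.0268
grip_force: 44.8
```

```bash
python3 upd.py 24 -.03,-.04,-.04,-.03,-.02 && python3 go.py 13
```

```text
12.35 12.350000000000001 p meas [0.0226 0.3784 0.1015] cmd 0.024999999999999984 [0.0002 0.0016 0.0025] [10.   1.4 -2.4] 44.8
[('top', 1, -0.755, 0.4, 157), ('top', -1, -0.305, 0.4, 157)]
pred [-0.33097466  0.07842828]
f,b [ 0.931 -0.021] q,w -0.3135513927607539 0.09570276394829005 res [-0.303  0.148 -0.209 -0.899  1.351 -2.815 -1.99  -0.249  2.417 -0.083  2.485 -0.849 -1.425 -0.463 -1.386]
QD -0.3259958984851338 peq 0.02114211495428571 dp [-0.038 -0.046 -0.034 -0.013  0.011  0.03   0.041  0.043  0.034  0.017 -0.003 -0.019 -0.022] p [-0.013 -0.059 -0.093 -0.106 -0.095 -0.065 -0.024  0.019  0.052  0.069  0.066  0.047  0.025]
q [-0.314 -0.302 -0.292 -0.285 -0.282 -0.283 -0.287 -0.294 -0.302 -0.31  -0.316 -0.321 -0.323 -0.325 -0.326 -0.326 -0.326 -0.326 -0.326 -0.326 -0.326 -0.326]
w [ 0.096  0.089  0.071  0.043  0.009 -0.022 -0.046 -0.061 -0.065 -0.058 -0.045 -0.029 -0.016 -0.008 -0.005 -0.002 -0.     0.001  0.001  0.001  0.001  0.001]
```

Emit:
{"method": "drive_tool", "body": {
  "series": [
    [[-0.001, 0.095, 0, 0, 0, 0.00955], [-0.0025, 0.1266, 0, 0, 0, 0.01273], [-0.001, 0.095, 0, 0, 0, 0.00955], [0, 0.0317, 0, 0, 0, 0.0032]]
  ]
}}

```text
clock: 12.9
tcp_pos: [0.4987, -0.0396, 0.3099]
orientation: [-0.042, 0.012, 0.999, -0.003]
wrist_force: [9.9, -1.1, -3.5]
finger_gap: 0.0274
grip_force: 44.7
```

```bash
cat > fitw.py <<'E'
from sim import *
def fit(tp,pp,tm,qm,sig=.006,win=2.2):  # windowed: q0,w0 free, f,b with priors
    tm=np.array(tm); qm=np.array(qm); k=tm>tm[-1]-win; tm=tm[k]; qm=qm[k]; t0=tm[0]
    def res(x):
        t,o=run(x[2],x[3],x[0],x[1],tp,pp,t0,tm[-1]+.0125); return np.r_[(np.interp(tm,t,o[:,0])-qm)/sig,(x[0]-.93)/.03,(x[1]+.02)/.015]
    r=least_squares(res,[.93,-.02,qm[0],-.1],diff_step=1e-3); t,o=run(r.x[2],r.x[3],*r.x[:2],tp,pp,t0,tm[-1]+.0125); return r.x[:2],o[-1],r.fun
E
python3 upd.py 24 -.03,-.04,-.03,-.01 && sed -i 's/from sim import \*/from sim import *\nfrom fitw import fit/' go.py && python3 go.py 14
```

```text
12.9 12.9 p meas [-0.0869  0.3783  0.1015] cmd -0.085 [0.0002 0.0018 0.0024] [ 9.9 -1.1 -3.5] 44.7
[('top', 1, -0.72, 0.2, 163), ('top', -1, -0.27, 0.5, 163)]
pred [-0.2789691   0.00850638]
f,b [ 0.925 -0.02 ] q,w -0.26799406120686137 0.01778917222112975 res [ 1.145 -1.355  1.994 -1.339 -0.744  0.297 -0.166 -0.028]
QD -0.3259958984851338 peq 0.018805977609270986 dp [ 0.009  0.015  0.019  0.021  0.02   0.018  0.014  0.01   0.005 -0.    -0.004 -0.007 -0.008 -0.006] p [-0.076 -0.061 -0.042 -0.021 -0.001  0.017  0.031  0.041  0.046  0.045  0.041  0.034  0.025  0.019]
q [-0.268 -0.268 -0.27  -0.275 -0.282 -0.289 -0.297 -0.304 -0.311 -0.316 -0.32  -0.323 -0.325 -0.326 -0.326 -0.326 -0.326 -0.326 -0.326 -0.326 -0.326 -0.326
 -0.326]
w [ 0.018 -0.01  -0.03  -0.046 -0.056 -0.061 -0.061 -0.056 -0.048 -0.039 -0.028 -0.018 -0.01  -0.004 -0.001 -0.001 -0.     0.     0.     0.     0.     0.
  0.   ]
```

Emit:
{"method": "drive_tool", "body": {
  "series": [
    [[0, -0.0317, 0, 0, 0, -0.0032], [0, -0.0475, 0, 0, 0, -0.0048], [-0.0005, -0.0633, 0, 0, 0, -0.0064], [-0.0005, -0.0633, 0, 0, 0, -0.0064], [-0.0005, -0.0633, 0, 0, 0, -0.0064], [-0.0005, -0.0633, 0, 0, 0, -0.0064]]
  ]
}}

```text
clock: 13.7
tcp_pos: [0.4995, -0.08, 0.3101]
orientation: [-0.042, -0.041, 0.998, -0.0]
wrist_force: [8.7, 1.2, -2.5]
finger_gap: 0.0266
grip_force: 44.7
```

```bash
python3 upd.py 24 .01,.015,.02,.02,.02,.02 && python3 go.py 12
```

```text
13.7 13.700000000000001 p meas [0.02   0.3784 0.1015] cmd 0.019999999999999993 [0.0002 0.0017 0.0022] [ 8.7  1.2 -2.5] 44.7
[('top', 1, -0.76, 0.2, 160), ('top', -1, -0.31, 0.5, 160)]
pred [-0.30787729 -0.06197542]
f,b [ 0.937 -0.026] q,w -0.31079536609735353 -0.07529764501777293 res [ 1.744 -1.589 -0.331  0.155  0.024  0.239 -0.398]
QD -0.3259958984851338 peq 0.02861751786045147 dp [ 0.024  0.028  0.021  0.009 -0.005 -0.015 -0.021 -0.021 -0.016 -0.007  0.003  0.007] p [0.044 0.072 0.093 0.102 0.097 0.082 0.06  0.039 0.023 0.017 0.02  0.027]
q [-0.311 -0.32  -0.328 -0.335 -0.339 -0.34  -0.34  -0.337 -0.335 -0.332 -0.329 -0.328 -0.327 -0.326 -0.326 -0.326 -0.326 -0.326 -0.326 -0.326 -0.326]
w [-0.075 -0.072 -0.061 -0.044 -0.024 -0.002  0.012  0.021  0.024  0.022  0.016  0.01   0.006  0.003  0.001  0.    -0.    -0.    -0.001 -0.001 -0.001]
```

Emit:
{"method": "drive_tool", "body": {
  "series": [
    [[-0.001, -0.079, 0, 0, 0, -0.008], [-0.001, -0.079, 0, 0, 0, -0.008], [-0.0005, -0.0633, 0, 0, 0, -0.0064], [0, -0.0317, 0, 0, 0, -0.0032], [0, 0.0158, 0, 0, 0, 0.0016], [0, 0.0475, 0, 0, 0, 0.0048], [-0.0005, 0.0633, 0, 0, 0, 0.0064]]
  ]
}}

```text
clock: 14.62
tcp_pos: [0.5009, -0.0946, 0.3101]
orientation: [-0.042, -0.061, 0.997, 0.001]
wrist_force: [10.3, 2.7, -2.6]
finger_gap: 0.0271
grip_force: 44.9
```

```bash
python3 upd.py 24 .025,.025,.02,.01,-.005,-.015,-.02 && python3 go.py 12
```

```text
14.625 14.625 p meas [0.0587 0.3784 0.1015] cmd 0.06 [0.0002 0.0017 0.0022] [10.3  2.7 -2.6] 44.9
[('top', 1, -0.775, 0.3, 159), ('top', -1, -0.32, 0.6, 159)]
pred [-0.31902584  0.04156633]
f,b [ 0.928 -0.019] q,w -0.3196254060723156 0.043897815234771265 res [-0.027  0.054 -0.029 -0.071  0.1  ]
QD -0.3259958984851338 peq 0.01789371393339477 dp [-0.034 -0.041 -0.032 -0.014  0.005  0.02   0.028  0.027  0.019  0.005 -0.008 -0.013] p [ 0.026 -0.015 -0.047 -0.061 -0.056 -0.036 -0.008  0.019  0.037  0.042  0.034  0.021]
q [-0.32  -0.314 -0.308 -0.304 -0.302 -0.302 -0.305 -0.309 -0.314 -0.318 -0.321 -0.324 -0.325 -0.326 -0.326 -0.326 -0.326 -0.326 -0.326 -0.326 -0.326]
w [ 0.044  0.048  0.043  0.027  0.006 -0.013 -0.028 -0.036 -0.037 -0.031 -0.022 -0.014 -0.008 -0.004 -0.002 -0.     0.     0.001  0.001  0.001  0.001]
```

Emit:
{"method": "drive_tool", "body": {
  "series": [
    [[-0.001, 0.095, 0, 0, 0, 0.00955], [-0.0025, 0.1266, 0, 0, 0, 0.01273], [-0.001, 0.095, 0, 0, 0, 0.00955], [0, 0.0475, 0, 0, 0, 0.0048], [0, -0.0158, 0, 0, 0, -0.0016], [-0.0005, -0.0633, 0, 0, 0, -0.0064], [-0.001, -0.079, 0, 0, 0, -0.008]]
  ]
}}

```text
clock: 15.55
tcp_pos: [0.4989, -0.0704, 0.3101]
orientation: [-0.042, -0.029, 0.999, -0.001]
wrist_force: [11.7, 1.6, -4.0]
finger_gap: 0.0268
grip_force: 44.8
```

```bash
python3 upd.py 24 -.03,-.04,-.03,-.015,.005,.02,.025 && sed -i 's/win=2.2/win=2.8/' fitw.py && python3 go.py 12
```

```text
15.55 15.55 p meas [-0.0054  0.3784  0.1015] cmd -0.005000000000000001 [0.0001 0.0019 0.0026] [11.7  1.6 -4. ] 44.8
[('top', 1, -0.77, 0.3, 161), ('top', -1, -0.315, 0.5, 161)]
pred [-0.31131328 -0.03438279]
f,b [ 0.93 -0.02] q,w -0.3149477734101042 -0.03564437064497008 res [-0.078  0.214 -0.219  0.083  0.003 -0.004]
QD -0.3259958984851338 peq 0.020227226906990147 dp [ 0.014  0.018  0.016  0.01   0.003 -0.003 -0.007 -0.01  -0.009 -0.006 -0.002  0.001] p [0.009 0.027 0.043 0.053 0.056 0.053 0.046 0.036 0.027 0.021 0.019 0.019]
q [-0.315 -0.32  -0.324 -0.328 -0.331 -0.333 -0.333 -0.332 -0.331 -0.329 -0.328 -0.327 -0.326 -0.326 -0.326 -0.326 -0.326 -0.326 -0.326 -0.326 -0.326]
w [-0.036 -0.038 -0.035 -0.029 -0.019 -0.007  0.003  0.008  0.011  0.011  0.009  0.006  0.003  0.002  0.001  0.    -0.    -0.    -0.    -0.    -0.   ]
```

Emit:
{"method": "drive_tool", "body": {
  "series": [
    [[0, -0.0475, 0, 0, 0, -0.0048], [-0.0005, -0.0633, 0, 0, 0, -0.0064], [0, -0.0475, 0, 0, 0, -0.0048], [0, -0.0317, 0, 0, 0, -0.0032], [0, -0.0158, 0, 0, 0, -0.0016], [0, 0.0158, 0, 0, 0, 0.0016], [0, 0.0158, 0, 0, 0, 0.0016], [0, 0.0317, 0, 0, 0, 0.0032], [0, 0.0317, 0, 0, 0, 0.0032], [0, 0.0158, 0, 0, 0, 0.0016], [0, 0.0158, 0, 0, 0, 0.0016]]
  ]
}}

```text
clock: 16.98
tcp_pos: [0.4995, -0.0796, 0.3101]
orientation: [-0.042, -0.041, 0.998, -0.0]
wrist_force: [11.4, 1.1, -3.0]
finger_gap: 0.027
grip_force: 44.8
```

```bash
python3 upd.py 24 .015,.02,.015,.01,.005,-.005,-.005,-.01,-.01,-.005,-.005 && python3 go.py 12
```

```text
16.975 16.975 p meas [0.0189 0.3784 0.1015] cmd 0.019999999999999997 [0.0002 0.002  0.0025] [11.4  1.1 -3. ] 44.8
[('top', 1, -0.78, 0.3, 154), ('top', -1, -0.33, 0.5, 154)]
pred [-0.32093559  0.01030944]
f,b [ 0.932 -0.022] q,w -0.32983089828778317 0.004801676228194595 res [ 0.015 -0.032  0.018  0.07  -0.105]
QD -0.3259958984851338 peq 0.022443626796073035 dp [ 0.002  0.003  0.003  0.003  0.002  0.    -0.001 -0.002 -0.002 -0.002 -0.002 -0.001] p [0.022 0.025 0.028 0.031 0.032 0.033 0.032 0.03  0.028 0.025 0.023 0.022]
q [-0.33  -0.329 -0.329 -0.329 -0.329 -0.329 -0.328 -0.328 -0.327 -0.327 -0.326 -0.326 -0.326 -0.326 -0.326 -0.326 -0.326 -0.326 -0.326 -0.326 -0.326]
w [ 0.005  0.002  0.001  0.001  0.002  0.003  0.003  0.004  0.004  0.003  0.003  0.002  0.001  0.     0.     0.    -0.    -0.    -0.    -0.    -0.   ]
```

Essentially at rest over the dish, so I hold.

Emit:
{"method": "drive_tool", "body": {
  "series": [
    [[0, -0.0158, 0, 0, 0, -0.0016], [0, 0, 0, 0, 0, 0], [0, 0, 0, 0, 0, 0], [0, 0, 0, 0, 0, 0], [0, 0, 0, 0, 0, 0], [0, 0, 0, 0, 0, 0], [0, 0, 0, 0, 0, 0], [0, 0, 0, 0, 0, 0], [0, 0, 0, 0, 0, 0], [0, 0, 0, 0, 0, 0], [0, 0, 0, 0, 0, 0], [0, 0, 0, 0, 0, 0], [0, 0, 0, 0, 0, 0], [0, 0, 0, 0, 0, 0]]
  ]
}}

```text
clock: 18.77
tcp_pos: [0.4996, -0.0816, 0.3101]
orientation: [-0.042, -0.044, 0.998, -0.0]
wrist_force: [11.5, 1.1, -3.5]
finger_gap: 0.0267
grip_force: 44.8
```

```bash
python3 upd.py 24 .005,0,0,0,0,0,0,0,0,0,0,0,0,0 && python3 go.py 12; python3 - <<'E'
from h import *
b=cv2.imread("pics/last.png")[60:260,220:420].copy()
for q,c in ((S[4],(0,0,255)),):
  for v in ([.3,0,.0375],[.3,.0708,-.01],[.3,-.0708,-.01],[.15,0,0]):
    u=proj("top",boompt(q,v))[0]-[220,60]; cv2.circle(b,tuple(np.int32(u.round())),1,c,-1)
cv2.imwrite("pics/end.png",cv2.resize(b,(600,600)))
E
```

```text
18.775 18.775000000000002 p meas [0.0242 0.3784 0.1015] cmd 0.024999999999999998 [0.0002 0.0019 0.0025] [11.5  1.1 -3.5] 44.8
[('top', 1, -0.78, 0.2, 157), ('top', -1, -0.33, 0.4, 157)]
pred [-0.32039302  0.00143713]
f,b [ 0.93 -0.02] q,w -0.3299774676200111 0.0018025903991582997 res [ 0. -0.  0.  0.]
QD -0.3259958984851338 peq 0.020133124171240285 dp [ 0.001  0.001  0.001  0.001  0.    -0.001 -0.001 -0.002 -0.002 -0.002 -0.001 -0.001] p [0.026 0.027 0.029 0.03  0.03  0.029 0.028 0.026 0.024 0.022 0.021 0.02 ]
q [-0.33  -0.33  -0.329 -0.329 -0.329 -0.328 -0.328 -0.327 -0.327 -0.327 -0.326 -0.326 -0.326 -0.326 -0.326 -0.326 -0.326 -0.326 -0.326 -0.326 -0.326]
w [ 0.002  0.002  0.002  0.003  0.003  0.004  0.004  0.004  0.003  0.003  0.002  0.001  0.001  0.     0.     0.    -0.    -0.    -0.    -0.    -0.   ]
```

View pics/end.png

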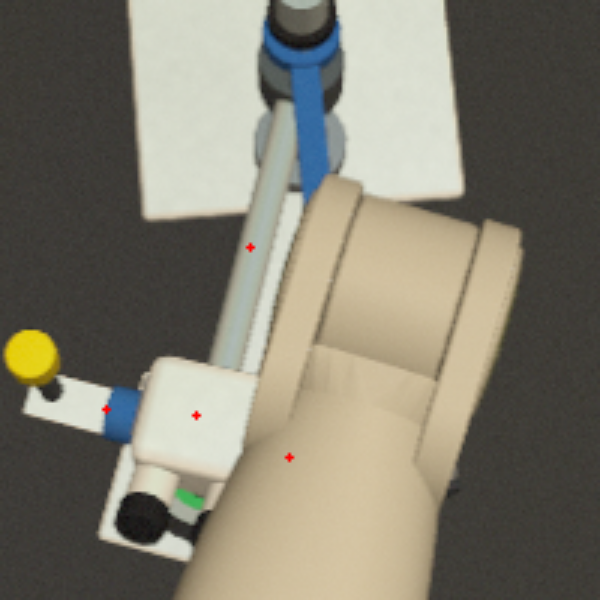

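The boom hasn't moved since 17.0 s (q ≈ -0.33). The model dots match the bar at (250,247) and the body at (197,415), and the lamp at (32,357) is clear. I hold a little longer.

Emit:
{"method": "drive_tool", "body": {
  "series": [
    [[0, 0, 0, 0, 0, 0], [0, 0, 0, 0, 0, 0], [0, 0, 0, 0, 0, 0], [0, 0, 0, 0, 0, 0], [0, 0, 0, 0, 0, 0], [0, 0, 0, 0, 0, 0], [0, 0, 0, 0, 0, 0], [0, 0, 0, 0, 0, 0], [0, 0, 0, 0, 0, 0], [0, 0, 0, 0, 0, 0], [0, 0, 0, 0, 0, 0], [0, 0, 0, 0, 0, 0], [0, 0, 0, 0, 0, 0], [0, 0, 0, 0, 0, 0], [0, 0, 0, 0, 0, 0], [0, 0, 0, 0, 0, 0]]
  ]
}}

```text
clock: 20.82
tcp_pos: [0.4996, -0.0815, 0.3101]
orientation: [-0.042, -0.044, 0.998, -0.0]
wrist_force: [11.9, 1.4, -4.0]
finger_gap: 0.027
grip_force: 44.8
```

```bash
python3 upd.py 24 0,0,0,0,0,0,0,0,0,0,0,0,0,0,0,0 && python3 go.py 12 | head -1
```

```text
20.825 20.825 p meas [0.0241 0.3784 0.1015] cmd 0.024999999999999998 [0.0002 0.0019 0.0025] [11.9  1.4 -4. ] 44.8
[('top', 1, -0.78, 0.2, 158), ('top', -1, -0.33, 0.5, 158)]
pred [-0.32098237  0.00136885]
f,b [ 0.93 -0.02] q,w -0.32997745513682064 0.0018035890544619033 res [ 0. -0.  0.  0.]
```

Emit:
{"method": "drive_tool", "body": {
  "series": [
    [[0, 0, 0, 0, 0, 0], [0, 0, 0, 0, 0, 0], [0, 0, 0, 0, 0, 0], [0, 0, 0, 0, 0, 0], [0, 0, 0, 0, 0, 0], [0, 0, 0, 0, 0, 0], [0, 0, 0, 0, 0, 0], [0, 0, 0, 0, 0, 0]]
  ]
}}

```text
clock: 21.88
tcp_pos: [0.4997, -0.0816, 0.3101]
orientation: [-0.042, -0.044, 0.998, -0.0]
wrist_force: [11.0, 1.5, -3.7]
finger_gap: 0.0271
grip_force: 44.8
```

```bash
python3 -c "
from h import *
print(look(cams=('top',))[3]); print(order.hand_in())"
```

```text
[('top', 1, -0.78, 0.1, 160), ('top', -1, -0.33, 0.5, 160)]
the job is handed in; nothing more can be done
None
```

I handed the job in at about 22 s with the grip still held; the boom had been still at q ≈ -0.33 (dish at -0.326) for nearly 5 s, and `hand_in()` returned no verdict.

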